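# Set the slide warmer's dial and draw out its drying board

## Robot

A 6-joint arm with a two-finger parallel gripper is mounted at the origin on the work surface. World frame = base frame: x ahead of the robot, y to its left, z up, the work surface at z = 0. Lengths are in m, angles in rad, forces in N, time in s.
With the tool pointing down it reaches from about 0.3 to 0.775 m from the base axis. Payload 14.6 kg.
Tool frame: the origin (TCP) lies between the finger pads; the fingertips stand 25 mm ahead of it and the grasp point (between the pads) lies 6 mm ahead of it (ctrl.nose_length is the distance from the TCP to the fingertips, in m); z points along the fingers, x is the direction in which the jaws open and shut, and the axes are right-handed (so a half turn about z gives the same grasp; the last joint's range is limited). The gripper opens to 85 mm and grips with 20 to 120 N. Pads are 22 mm wide; open, the fingers measure 114 mm over their backs; the gripper's body (76 mm by 85 mm) begins 54 mm behind the grasp point. The pads swing forward as they close: fully open they stand 13 mm farther back than shut.
Start: joints at [-1.34, 0.3, 1.521, -0, 1.321, -0.067], TCP at [0.161, -0.526, 0.218] pointing down, gripper open.
Joint ranges: [-3.03, 3.03], [-0.79, 2.21], [0.23, 2.52], [-1.04, 4.18], [0, 3.07], [-2.55, 2.55]. Speed limits (rad/s): [2.22, 2.22, 2.57, 3.14, 3.14, 3.14].

## Interface

Orientations are given as a rotation vector (axis times angle).
In Python, from bench import ctrl, read_camera, get_calibration gives the robot as it stands. The module is installed in compiled form; this text tells all that it offers. Calls block until the motion is done:
- ctrl.move_to(position, orientation): joint-space move of the TCP to a pose.
- ctrl.move_l(position, rot=None, feed=0.15, until_force=None): straight line of the TCP; rot=None keeps the orientation; feed is the mean speed in m/s. With until_force (N) it stops when the force on the tool has changed by that much, and returns True; else False.
- ctrl.move_joints(angles): joint-space move.
- ctrl.gripper_open() and ctrl.close_gripper(): open the fingers fully, or close them until they stop; the grip force is fixed at half the most.
- ctrl.wait(seconds).
- ctrl.solve_ik(position, orientation): joint angles nearest the present ones, or None.
- ctrl.read_state(): the state.
- read_camera(name): name is "scene" or "top" or "wrist"; returns (picture, depth): 420x560x3 uint8, blue, green, red; 420x560 float32, m along the optical axis (not along the pixel's ray), 0 where there is no reading.
- get_calibration(name): a dict with "fx", "fy", "cx", "cy" (pixels), "pose" (4x4, takes a point from camera to world coordinates). Camera axes: x right, y up, looking along -z (the intrinsics and any distortion apply to the point x, -y, -z); pixel columns grow to the right and rows downward; lengths in m; the calibration is good to about 2 mm. A picture is of the moment at which its call begins: read the wrist's pose just before it. get_calibration takes no time and is no camera call; for the wrist camera it gives the pose at the moment of the call.
A pose or a line that the arm cannot do raises ctrl.PlanningError and nothing moves.
- ctrl.hand_in(): hands the job in, once; it reports no verdict.
The state is a dict: "time_s": time; "joint_positions": joint angles; "joint_velocities": joint speeds; "joint_torque": joint torques, N m; "tcp_pos": TCP position; "tcp_rot": TCP orientation; "wrist_force": force on the tool from outside, world axes, zero at the start; "moment": the same for the moment, N m; "gripper_width": opening from 0.0 (shut) to 1.0 (fully open).
Only numpy, scipy, OpenCV 4.12 (cv2) and the standard library are available. Lean on these libraries where they do the work, as an engineer would, in place of code of your own. Each camera call takes 0.05 s, during which the arm holds its last target.

## Task

First turn the dial on top of the slide warmer until its pointer stands at the raised tab on the scale. Then slide the flat drying board straight out over the warmer's end until the dark line across the board is level with that end, and finish while still holding it there: without your hold it would tip off, so keep it level, with its inner end resting on the warmer. Do not lift the board off the warmer or let it tip, and leave the other things where they stand.

Things in the scene. Friction and masses are not known exactly. Their poses are not given: they have to be found in the camera images.
- warmer: Slide warmer, fixed to the table: a white box 240 mm (its x) by 360 mm (its y) and 80 mm high with a flat dark top. Origin: centre of its underside, on the table. Its y axis runs along its length; the board is drawn out over the end at its y = -180 mm (the robot's right), towards its -y.
- edge (a point): Point on the top edge of that end of the warmer, at warmer x = -30, y = -180, z = 80 mm: the dark line must come above this edge. Axes as the warmer's.
- dial (a joint): Dial on the warmer's top at warmer x = -20, y = 120 mm, vertical axis. Value in rad, growing clockwise seen from above, range -0.3 to 2.7. At 0 the pointer points along the warmer's -x; at 1.3 at the raised tab (13 x 5 mm, 4 mm high, 42 mm from the axis), nearly along +y. Stays where it is left (friction 0.04 N m). The pointer is the bar's pointed end, with a white dash on top.
- dial_grip (a point): Point on the dial's axis, 26 mm above the warmer's top. The dial's grip bar, 12 mm wide, 26 mm high, about 52 mm long along the pointer, stands on a disc of 30 mm radius, 10 mm high; bar top 36 mm above the warmer's top. -x is the pointer's direction; grip across y.
- board: Loose drying board: flat aluminium plate 120 mm (x) by 240 mm (y), 8 mm thick, 0.35 to 0.7 kg, lying on the warmer about along the warmer's y (yaw within 3 degrees), already overhanging by 25 to 60 mm. Origin: centre of its underside; +y is its inner end, -y the outer. Centre of mass about 125 mm from the inner end. Three glass slides are fixed on its inner half.
- fin (a point): Upright grip fin on the board's top near its outer end (board y = -100 mm): 45 mm long across the board (x), 12 mm thick along it (y), rising 36 mm above the board's top. The point is in its middle plane, 14 mm below its top, 22 mm above the board's top. Axes as the board's.
- mark (a point): Middle of the dark line, 3 mm wide, across the board's top, 140 mm from the outer end and 100 mm from the inner end.
- rear (a point): Middle of the board's inner end, on its underside; 80 mm above the table while the board lies flat on the warmer.
- stain_jar: Bystander: small lidded glass jar, 56 mm square, 55 mm high, on the warmer beside the board. Origin under its centre.
- slide_box: Bystander: flat slide box 52 x 92 mm, 34 mm high, on the warmer beside the board. Origin under its centre.
- dropper: Bystander: small bottle 42 mm across, 120 mm high, on the table beyond the warmer. Origin under its centre.
- beaker: Bystander: glass beaker 64 mm across, 85 mm high, on the table beyond the warmer. Origin under its centre.
- dish: Bystander: flat dish 90 mm across, 16 mm high, on the table below where the board comes out. Origin under its centre.
- cover_box: Bystander: cardboard box 60 mm square, 30 mm high, on the table near the end where the board comes out. Origin under its centre.
- forceps: Bystander: steel forceps 130 mm long lying on the table between the robot and the warmer. Origin under their middle.

How it is judged:
On the way, in this order (a step that is already met when the one before it is completed fails the run):
1. the dial's pointer stands at the raised tab (value of joint dial between 1.18 and 1.42 rad and velocity of joint dial between -0.1 and 0.1 rad/s), for 0.2 s.
2. the board's line is level with the warmer's end and the board is held (y of mark in the frame of warmer between -0.186 and -0.174 m and contact force between the fingers and board above 1 N), for 0.2 s.
At the end, for the whole second after the job is handed in: Fingers still hold the board (over 1 N), at rest, its line within 6 mm of the warmer's end, level within 3.4 deg, in line with the warmer within 5.7 deg and 50 mm sideways of the edge point, inner end resting on the warmer's top (over 0.1 N); dial within 0.12 rad of the tab (all of step 2 and value of joint dial between 1.18 and 1.42 rad and x of mark in the frame of warmer between -0.08 and 0.02 m and angle between the y axis of board and the y axis of warmer, either way round below 0.1 rad and angle between board's own z axis and vertical below 0.06 rad and z of rear in the frame of warmer between 0.074 and 0.086 m and linear speed of board below 0.02 m/s and contact force between board and warmer above 0.1 N); the arm keeps its last pose, push and grip.
It fails at once if the board is lifted off the warmer (inner end more than 30 mm above its top) (z of rear in the frame of warmer above 0.11 m).
It fails at once if the board tips (more than 14 degrees) (angle between board's own z axis and vertical above 0.25 rad).
It fails at once if a bystander is moved more than 30 mm (distance of any of stain_jar, slide_box, dropper, beaker, dish, forceps, cover_box from where it was at the start of the episode above 0.03 m).
It also fails if it takes over 45 s, if anything falls off the work surface, if the arm or the gripper's body presses on something with over 40 N, if the wrist force passes 120 N, or if a joint passes its speed limit or range.

## Working session

There is one attempt and no reset: what is moved stays moved. The work goes in short steps, each a Python script; the robot and the scene stay as the last script left them, time stands still between calls to the robot, and variables do not carry over. Pictures are saved under pics/ and viewed, and the job is handed in when it is done.

```bash
mkdir -p pics; ls; python3 - <<'E'
from bench import ctrl, read_camera, get_calibration
import cv2,numpy as np
for n in("scene","top","wrist"):
    c=get_calibration(n);p,d=read_camera(n)
    cv2.imwrite(f"pics/{n}0.png",p);np.savez(f"pics/{n}0.npz",p=p,d=d,pose=c["pose"],k=[c["fx"],c["fy"],c["cx"],c["cy"]])
    print(n,{k:v for k,v in c.items() if k!='pose'},np.round(c["pose"],3).tolist())
print(ctrl.read_state())
E
```

```text
pics
scene {'fx': 456.38398262942894, 'fy': 456.38398262942894, 'cx': 275.8414431012714, 'cy': 213.13249880370725} [[0.819, -0.367, 0.441, 0.956], [0.574, 0.495, -0.652, -0.515], [0.021, 0.788, 0.616, 0.61], [0.0, 0.0, 0.0, 1.0]]
top {'fx': 387.5425156054885, 'fy': 387.5425156054885, 'cx': 282.7851641978805, 'cy': 207.63948003234324} [[-0.001, 0.995, -0.096, 0.514], [-1.0, 0.001, 0.018, 0.036], [0.018, 0.096, 0.995, 0.892], [0.0, 0.0, 0.0, 1.0]]
wrist {'fx': 372.7766778764914, 'fy': 372.7766778764914, 'cx': 276.4941953238591, 'cy': 212.79183109879466} [[0.294, 0.914, 0.278, 0.231], [-0.956, 0.282, 0.083, -0.503], [-0.002, -0.291, 0.957, 0.374], [0.0, 0.0, 0.0, 1.0]]
{'time_s': 0.15, 'joint_positions': array([-1.33962050e+00,  3.00329603e-01,  1.52140529e+00,  2.68947483e-05,
        1.32070389e+00, -6.65921879e-02]), 'joint_velocities': array([-2.39078982e-04, -1.69463737e-03, -3.01121368e-03,  2.52356667e-05,
       -1.51182656e-03, -1.86438514e-03]), 'joint_torque': array([ 1.00542577e-03, -5.43665564e+01, -3.61888254e+01, -1.29923882e-05,
        3.14350291e-03,  4.04633067e-05]), 'tcp_pos': array([ 0.16133008, -0.52562167,  0.21777331]), 'tcp_rot': array([-2.52592047e+00,  1.86702092e+00,  9.87246009e-04]), 'wrist_force': array([-0.8106439 , -0.22415171,  0.17632957]), 'moment': array([ 0.02918127,  0.05804716, -0.00713579]), 'gripper_width': 1.0015971617633699}
```

View pics/top0.png

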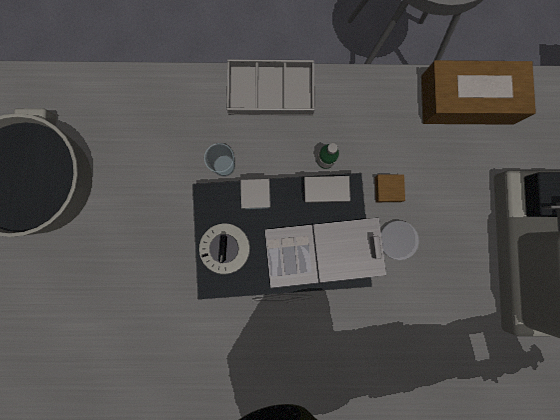

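View pics/scene0.png

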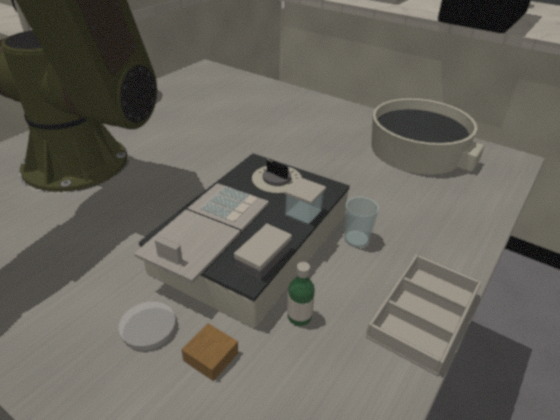

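```bash
cat > h.py <<'E'
import numpy as np,cv2
def load(f):
    z=np.load(f);return z['p'],z['d'],z['pose'],z['k']
def ray(u,v,z,pose,k):
    d=np.array([(u-k[0+2])/k[0],-(v-k[3])/k[1],-1.]);w=pose[:3,:3]@d;o=pose[:3,3]
    return o+w*(z-o[2])/w[2]
E
python3 - <<'E'
from h import *
p,d,T,k=load('pics/top0.npz')
g=cv2.convertScaleAbs(p,alpha=1.6)
cv2.imwrite('pics/topc1.png',cv2.resize(g[165:305,185:265],None,fx=4,fy=4,interpolation=2)) 
cv2.imwrite('pics/topc2.png',cv2.resize(g[165:305,255:425],None,fx=4,fy=4,interpolation=2))
E
```

```text
(no output)
```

View pics/topc1.png

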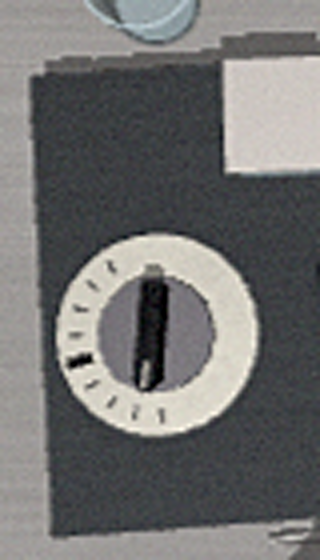

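View pics/topc2.png

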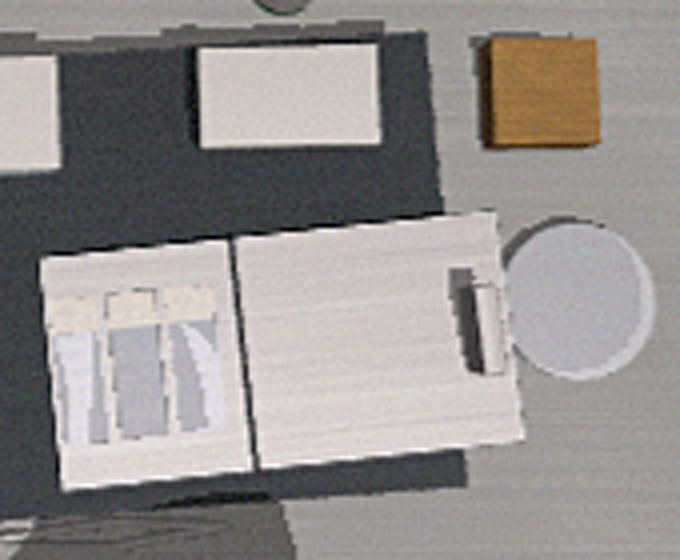

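```bash
cat > m.py <<'E'
from h import *
def warmer(p,T,k,dbg=False):
    # refine four edges of dark top by gradient search along approx lines
    g=cv2.GaussianBlur(p,(3,3),0).astype(float).mean(2)
    return g
def subedge(g,a,b,n=40,r=5,lo=.05,hi=.95,sign=None):
    a=np.array(a,float);b=np.array(b,float);t=(b-a)/np.linalg.norm(b-a);nn=np.array([-t[1],t[0]]);pts=[]
    s=np.arange(-r,r+.01,.25)
    for f in np.linspace(lo,hi,n):
        c=a+f*(b-a);q=c+s[:,None]*nn
        v=cv2.remap(g.astype(np.float32),q[:,0].astype(np.float32)[None],q[:,1].astype(np.float32)[None],1)[0]
        gr=np.gradient(v)
        if sign: gr=gr*sign
        else: gr=abs(gr)
        i=gr.argmax();pts.append(q[i])
    pts=np.array(pts,np.float32)
    return cv2.fitLine(pts,cv2.DIST_HUBER,0,.01,.01).ravel(),pts
def inter(l,m):
    A=np.array([[l[0],-m[0]],[l[1],-m[1]]]);x=np.linalg.solve(A,[m[2]-l[2],m[3]-l[3]]);return np.array([l[2]+x[0]*l[0],l[3]+x[0]*l[1]])
E
python3 - <<'E'
from m import *
p,d,T,k=load('pics/top0.npz')
g=warmer(p,T,k)
C=dict(lt=(192.5,183.7),lb=(198,298.7),rt=(361.2,173),rb=(371.7,286.2))
left,_=subedge(g,C['lt'],C['lb'],r=3)
right1,_=subedge(g,(361.6,176),(365.3,217),r=3)
top,_=subedge(g,C['lt'],C['rt'],r=3)
bot,_=subedge(g,C['lb'],C['rb'],r=3,hi=.3)
bot2,_=subedge(g,C['lb'],C['rb'],r=3)
W={}
for n,a,b in(('lt',left,top),('lb',left,bot2),('rt',right1,top),('rb',right1,bot2)):
    q=inter(a,b);W[n]=ray(*q,.08,T,k);print(n,q,W[n][:2])
for a,b in(('lt','lb'),('rt','rb'),('lt','rt'),('lb','rb')):
    e=W[b]-W[a];print(a,b,np.linalg.norm(e),np.degrees(np.arctan2(e[1],e[0])))
print('centre',np.mean(list(W.values()),0))
# depth
print('depth z at warmer top', [ (T@np.array([(u-k[2])/k[0]*d[v,u],-(v-k[3])/k[1]*d[v,u],-d[v,u],1]))[:3].round(4) for u,v in((205,195),(350,240),(376,250),(222,248))])
def c2(x,y):return 255+x/4,165+y/4
def c1(x,y):return 185+x/4,165+y/4
for n,(x,y) in dict(bo_t=(495,211),bo_b=(523,440),bi_t=(41,257),bi_b=(63,491),ml_t=(232,240),ml_b=(255,470)).items(): print(n,ray(*c2(x,y),.088,T,k))
for n,(x,y) in dict(fin_t=(484,285),fin_b=(496,373)).items(): print(n,ray(*c2(x,y),.124,T,k))
print('tab',ray(*c1(79,361),.084,T,k))
print('dialfar',ray(*c1(153,278),.116,T,k),'tip',ray(*c1(150,388),.116,T,k),'dash',ray(*c1(147,373),.116,T,k))
print('scale c',ray(*c1(157,336),.081,T,k),'disc c',ray(*c1(157,333),.09,T,k))
E
```

```text
lt [191.9906 181.1864] [0.64809767 0.21330445]
lb [197.33736 299.2323 ] [0.40349649 0.19709795]
rt [361.26877 174.47166] [ 0.66333484 -0.14537766]
rb [371.17572 286.36707] [ 0.4285261  -0.16120968]
lt lb 0.2451374833759465 -176.20930168085283
rt rb 0.2353418657144869 -176.1426608024305
lt rt 0.35900561732622166 -87.56748137712744
lb rb 0.35918078756610383 -86.00408928297878
centre [0.53586377 0.02595376 0.08      ]
depth z at warmer top [array([0.619 , 0.1857, 0.0784]), array([ 0.5242, -0.1177,  0.0863]), array([ 0.504 , -0.1619,  0.1233]), array([0.5081, 0.1433, 0.1151])]
bo_t [ 0.57043799 -0.17835459  0.088     ]
bo_b [ 0.45234248 -0.18991454  0.088     ]
bi_t [0.54646648 0.05831266 0.088     ]
bi_b [0.42713002 0.04666701 0.088     ]
ml_t [ 0.55528203 -0.04077841  0.088     ]
ml_b [ 0.43745742 -0.05159894  0.088     ]
fin_t [ 0.53111239 -0.16234599  0.124     ]
fin_b [ 0.4877932  -0.16725411  0.124     ]
tab [0.49306904 0.18288907 0.084     ]
dialfar [0.53488604 0.14111478 0.116     ] tip [0.48059054 0.14183777 0.116     ] dash [0.48795344 0.14342304 0.116     ]
scale c [0.50581485 0.14335667 0.081     ] disc c [0.5074346  0.14218908 0.09      ]
```

```bash
cat >> h.py <<'E'
from scipy.spatial.transform import Rotation as Rn
def down(th):
    x=np.array([np.cos(th),np.sin(th),0]);z=np.array([0,0,-1.]);return Rn.from_matrix(np.c_[x,np.cross(z,x),z]).as_rotvec()
def shot(tag,n):
    from bench import read_camera,get_calibration
    c=get_calibration(n);p,d=read_camera(n);kk=[c["fx"],c["fy"],c["cx"],c["cy"]]
    cv2.imwrite(f"pics/{tag}.png",p);np.savez(f"pics/{tag}.npz",p=p,d=d,pose=c["pose"],k=kk);return p,d,c["pose"],kk
E
python3 - <<'E'
from h import *
from bench import ctrl
ctrl.move_to([.5075,.1430,.25],down(1.558))
s=ctrl.read_state();print(s['time_s'],s['joint_positions'],s['tcp_pos'])
shot('w1','wrist')
E
```

```text
2.8083 [ 2.04057737e-01  2.25632193e-01  1.54004247e+00 -8.98188685e-05
  1.37595922e+00 -1.35257969e+00] [0.50767622 0.14240975 0.24996482]
```

View pics/w1.png

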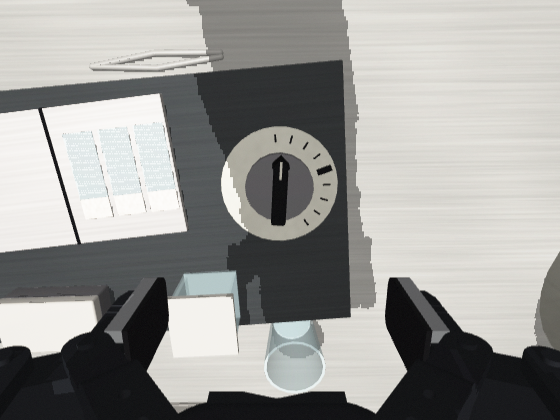

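```bash
python3 - <<'E'
from h import *
p,d,T,k=load('pics/w1.npz')
g=cv2.convertScaleAbs(p,alpha=1.3);cv2.imwrite('pics/w1c.png',cv2.resize(g[110:260,200:360],None,fx=4,fy=4,interpolation=2))
for n,(u,v,z) in dict(tip=(281,157,.116),far=(278,225,.116),tab=(324,170,.084),scale=(279.5,183.5,.081),disc=(279,187.5,.09),jar=(240,297,.135),boardin=(161,94,.088),boardin2=(187,231,.088),wc=(343,61,.08),wc2=(350,317,.08)).items(): print(n,ray(u,v,z,T,k).round(4))
E
```

```text
tip [0.4753 0.1473 0.116 ]
far [0.5311 0.1442 0.116 ]
tab [0.4918 0.185  0.084 ]
scale [0.504  0.1461 0.081 ]
disc [0.5055 0.1456 0.09  ]
jar [0.5862 0.1125 0.135 ]
boardin [0.4268 0.0505 0.088 ]
boardin2 [0.5451 0.0619 0.088 ]
wc [0.4031 0.1989 0.08  ]
wc2 [0.6411 0.2149 0.08  ]
```

View pics/w1c.png

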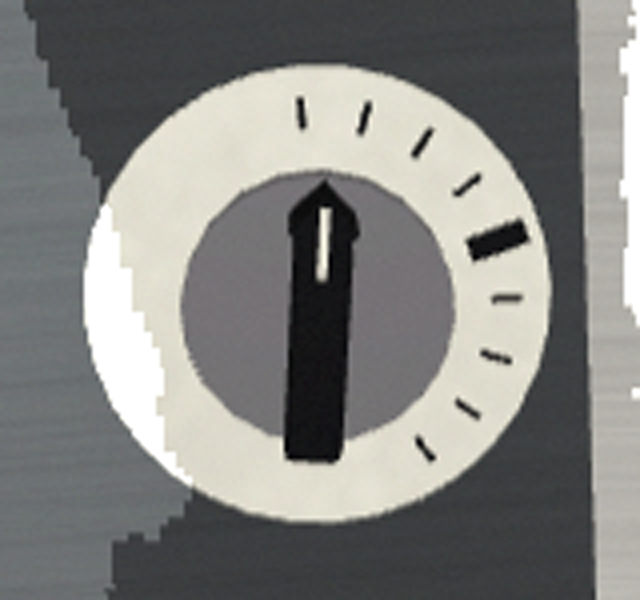

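```bash
python3 - <<'E'
from h import *
from bench import ctrl
x,y=.506,.1445
ctrl.move_l([x,y,.125],down(1.536),feed=.12)
ctrl.move_l([x,y,.119],feed=.05,until_force=8)
s=ctrl.read_state();print(s['time_s'],s['tcp_pos'],s['wrist_force'])
ctrl.close_gripper()
s=ctrl.read_state();print(s['time_s'],s['tcp_pos'],s['wrist_force'],s['gripper_width'],s['joint_positions'])
E
```

```text
4.3167 [0.50586951 0.14446488 0.11879962] [ 0.43672006 -0.42330983  0.35246946]
5.0833 [0.50598985 0.14450691 0.11899684] [-1.14701864 -0.26049069  0.25822996] -0.0014577111209212977 [ 2.08573487e-01  3.52778097e-01  1.69657767e+00  1.09615530e-05
  1.09227873e+00 -1.32743251e+00]
```

```bash
python3 - <<'E'
from h import *
shot('w2','wrist');shot('s2','scene')
p=cv2.imread('pics/s2.png');cv2.imwrite('pics/s2c.png',cv2.resize(p[100:250,200:400],None,fx=4,fy=4))
E
```

```text
(no output)
```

View pics/w2.png

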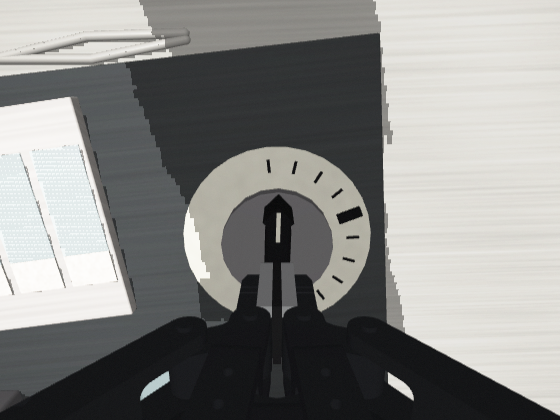

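View pics/s2c.png

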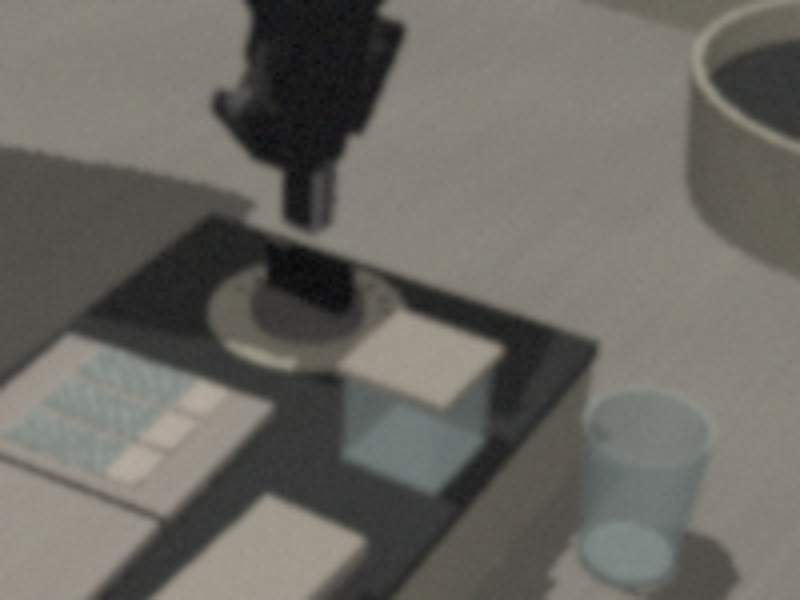

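```bash
python3 - <<'E'
from h import *
from bench import ctrl
print(ctrl.nose_length, ctrl.read_state()['tcp_pos'])
p,d,T,k=load('pics/w2.npz')
for u,v in((278,215),(278,250),(265,272),(292,272),(250,290),(250,280),(304,280),(240,200),(258,300),(298,300),(340,100)):
    D=d[v,u];print((u,v),p[v,u],(T@np.array([(u-k[2])/k[0]*D,-(v-k[3])/k[1]*D,-D,1]))[:3].round(4))
p,d,T,k=load('pics/s2.npz')
for X,Y in((310,215),(300,200),(320,180),(310,285),(290,260)):
    u=200+X//4;v=100+Y//4;D=d[v,u];print((u,v),p[v,u],(T@np.array([(u-k[2])/k[0]*D,-(v-k[3])/k[1]*D,-D,1]))[:3].round(4))
p=cv2.imread('pics/w2.png');cv2.imwrite('pics/w2c.png',cv2.convertScaleAbs(cv2.resize(p[180:330,190:370],None,fx=4,fy=4),alpha=2.5))
E
```

```text
0.025 [0.50599968 0.14450562 0.118994  ]
(278, 215) [163 174 176] [0.4802 0.1469 0.117 ]
(278, 250) [16 15 13] [0.4969 0.1463 0.117 ]
(265, 272) [100 100  99] [0.4942 0.1413 0.1451]
(292, 272) [100  99  98] [0.4946 0.1516 0.145 ]
(250, 290) [23 21 20] [0.4977 0.1358 0.1524]
(250, 280) [23 22 22] [0.4975 0.1353 0.1448]
(304, 280) [24 23 21] [0.4985 0.1562 0.1443]
(240, 200) [163 175 177] [0.4824 0.1264 0.08  ]
(258, 300) [100  99  99] [0.4939 0.1396 0.1664]
(298, 300) [23 21 20] [0.4989 0.1531 0.1586]
(340, 100) [54 53 51] [0.4324 0.1796 0.081 ]
(277, 153) [45 42 46] [0.5132 0.1369 0.146 ]
(275, 150) [29 28 18] [0.5125 0.1307 0.1554]
(280, 145) [73 73 74] [0.5158 0.1429 0.1622]
(277, 171) [20 18 25] [0.5143 0.137  0.104 ]
(272, 165) [20 16 18] [0.5008 0.138  0.1128]
```

View pics/w2c.png

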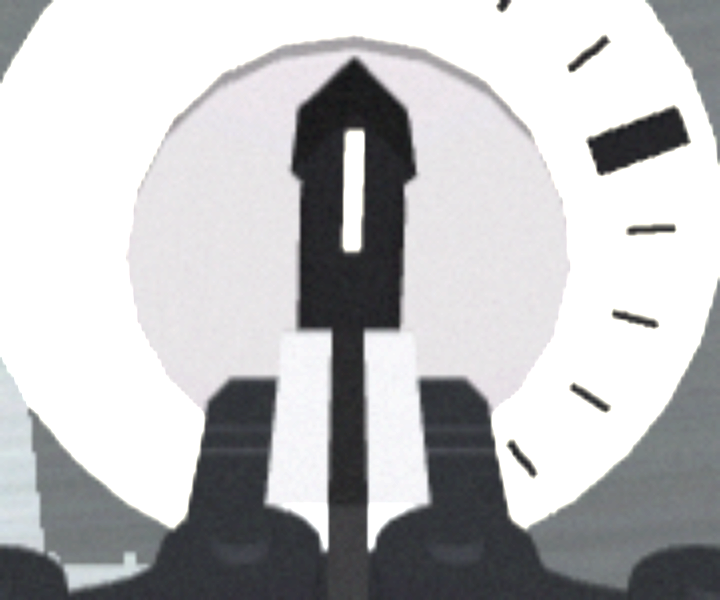

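```bash
cat >> h.py <<'E'
def cloud(d,T,k):
    v,u=np.mgrid[:d.shape[0],:d.shape[1]]
    P=np.stack([(u-k[2])/k[0]*d,-(v-k[3])/k[1]*d,-d],-1)
    return P@T[:3,:3].T+T[:3,3]
E
python3 - <<'E'
from h import *
for f,tc in(('w2',(.506,.1445,.119)),('s2',(.506,.1445,.119)),('w1',(.5077,.1424,.25))):
    p,d,T,k=load(f'pics/{f}.npz');P=cloud(d,T,k)
    m=(d>0)&(abs(P[...,0]-tc[0])<.016)&(abs(P[...,1]-tc[1])<.06)&(P[...,2]>.122)&(P[...,2]<tc[2]+.2)
    z=P[...,2][m];print(f,m.sum(),np.percentile(z,[0,1,2,5,10,25]).round(4), P[m][z<np.percentile(z,2)].mean(0).round(4))
    h=np.histogram(z,bins=np.arange(.12,.34,.01));print(h[0])
E
```

```text
w2 33431 [0.1349 0.1425 0.1468 0.1576 0.1706 0.1855] [0.4957 0.1457 0.1423]
[   0  166  793  985 1120 2307 8473 6588 8389 4610    0    0    0    0
    0    0    0    0    0    0    0    0]
s2 1777 [0.1307 0.1379 0.1419 0.1507 0.1657 0.1954] [0.5121 0.1388 0.1374]
[  0  26  56  62  58  48 137 115 137 134 163 155 130  74  73  76  78  84
 101  70   0   0]
w1 22406 [0.2755 0.2796 0.2816 0.286  0.2918 0.3057] [0.5054 0.1437 0.2795]
[   0    0    0    0    0    0    0    0    0    0    0    0    0    0
    0  254 1623 2223 2517 1970 6254 4072]
```

```bash
python3 - <<'E'
from h import *
from bench import ctrl
r=ctrl.move_l([.506,.1445,.085],feed=.03,until_force=5)
s=ctrl.read_state();print(r,s['time_s'],s['tcp_pos'],s['wrist_force'],s['gripper_width'])
E
```

```text
True 5.8333 [0.50628399 0.14458859 0.10292819] [1.06512562 0.24289574 6.41509623] 0.0010157481182077523
```

```bash
python3 - <<'E'
from h import *
from bench import ctrl
ctrl.move_l([.506,.1450,.125],feed=.1)
ctrl.gripper_open()
r=ctrl.move_l([.506,.1450,.0795],feed=.08,until_force=8)
s=ctrl.read_state();print(r,s['time_s'],s['tcp_pos'],s['wrist_force'],s['gripper_width'])
ctrl.close_gripper()
s=ctrl.read_state();print(s['time_s'],s['tcp_pos'],s['wrist_force'],s['gripper_width'],s['joint_positions'])
shot('w3','wrist')
E
```

```text
False 7.7083 [0.50618378 0.14505102 0.0797526 ] [-0.19172204  0.44318941  0.28379259] 0.9958266105039587
8.375 [0.50609229 0.14468508 0.07976605] [-1.58268209 -4.65772082  3.99778481] 0.1259718046502061 [ 2.09099575e-01  4.07861422e-01  1.72455538e+00 -5.52478752e-04
  1.00969826e+00 -1.32653487e+00]
```

View pics/w3.png

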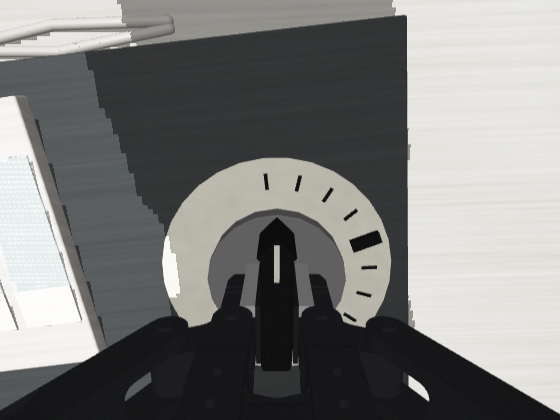

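```bash
python3 - <<'E'
from h import *
from bench import ctrl
q=ctrl.read_state()['joint_positions'].copy();q0=q[5]
for f in(.25,.5,.75,1):
    q[5]=q0+f*1.2016
    ctrl.move_joints(q);s=ctrl.read_state();print(s['time_s'],s['tcp_pos'],s['wrist_force'],s['moment'],s['joint_positions'][5])
ctrl.wait(.3)
shot('w4','wrist');shot('t4','top')
E
```

```text
8.8167 [0.50611527 0.14487448 0.0797728 ] [0.13394116 0.65829522 1.80075217] [ 0.07085738  0.01582644 -0.0457994 ] -1.0303819550360283
9.2083 [0.50624102 0.145014   0.07977637] [1.38954379 3.86647297 1.16714136] [ 0.78179442 -0.26920037 -0.00091336] -0.7322610777470704
9.6 [0.50641352 0.14518791 0.07980725] [ 4.13617528  6.22353051 -1.64094602] [ 1.02114072 -0.58863665  0.01050247] -0.43025640112328023
9.9917 [0.50662638 0.14528615 0.07982727] [ 5.22196016  7.1703288  -3.33456004] [ 1.20839815 -0.83507033 -0.06775481] -0.12987128302622092
```

View pics/w4.png

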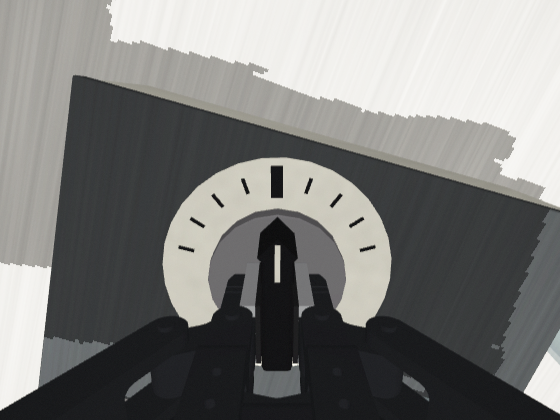

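```bash
python3 - <<'E'
from h import *
from bench import ctrl
ctrl.gripper_open()
s=ctrl.read_state();p=s['tcp_pos']
ctrl.move_l([p[0],p[1],.17],feed=.12)
ctrl.move_to([.5095,-.165,.19],down(-1.468))
s=ctrl.read_state();print(s['time_s'],s['tcp_pos'],s['joint_positions'])
p,d,T,k=shot('w5','wrist');shot('t5','top')
t=cv2.imread('pics/t5.png');cv2.imwrite('pics/t5c.png',cv2.convertScaleAbs(cv2.resize(t[165:305,185:400],None,fx=3.5,fy=3.5,interpolation=2),alpha=1.5))
E
```

```text
13.1833 [ 0.50956865 -0.16428825  0.18963835] [-3.80377476e-01  2.92897454e-01  1.59839252e+00  1.73114227e-04
  1.25093900e+00  1.08502246e+00]
```

View pics/w5.png

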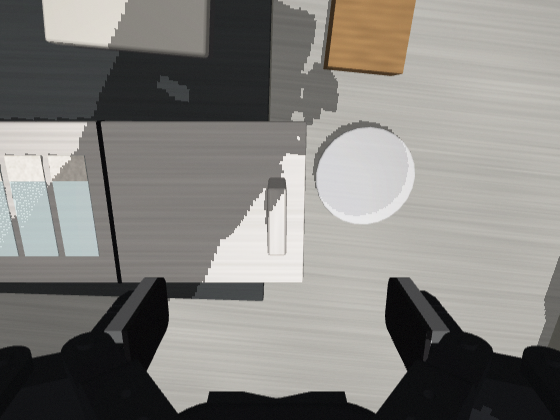

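View pics/t5c.png

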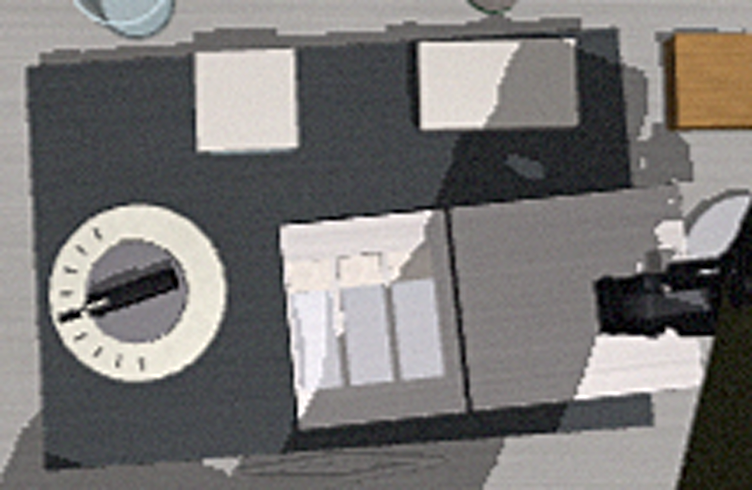

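```bash
python3 - <<'E'
from h import *
p,d,T,k=load('pics/w5.npz');P=cloud(d,T,k)
m=np.zeros(d.shape,bool);m[170:265,255:300]=1
m&=(abs(P[...,2]-.124)<.006);Q=P[m]
print(m.sum(),Q.min(0).round(4),Q.max(0).round(4),Q[:,2].mean())
r=cv2.minAreaRect((Q[:,:2]*1000).astype(np.float32));print(r)
l=[(100,122),(120,282)]
L=[ray(*q,.088,T,k) for q in l];print('line ends',L)
E=[ray(*q,.08,T,k) for q in((271.5,120),(264,299),(271.5,20))];print('edge',E)
B=[ray(*q,.088,T,k) for q in((306.5,122),(303,282))];print('outer',B)
E
```

```text
1306 [ 0.4866 -0.1711  0.118 ] [ 0.5316 -0.1554  0.1264] 0.12422003231824004
((509.23858642578125, -163.36378479003906), (44.53947067260742, 11.984502792358398), 5.7187113761901855)
line ends [array([ 0.55522495, -0.03888839,  0.088     ]), array([ 0.43636347, -0.0503722 ,  0.088     ])]
edge [array([ 0.56831061, -0.15355863,  0.08      ]), array([ 0.42890589, -0.1617647 ,  0.08      ]), array([ 0.63056935, -0.14719343,  0.08      ])]
outer [array([ 0.56992174, -0.17718858,  0.088     ]), array([ 0.45128711, -0.18990167,  0.088     ])]
```

```bash
python3 - <<'E'
from h import *
from bench import ctrl
x,y=.5092,-.1638
ctrl.move_l([x,y,.12],down(-1.471),feed=.12)
r=ctrl.move_l([x,y,.0805],feed=.06,until_force=6)
s=ctrl.read_state();print(r,s['time_s'],s['tcp_pos'],s['wrist_force'])
ctrl.close_gripper()
s=ctrl.read_state();print(s['time_s'],s['tcp_pos'],s['wrist_force'],s['moment'],s['gripper_width'])
p=s['tcp_pos']
ctrl.move_l([x+.02*.067,y-.02*.998,.0805],feed=.04)
s=ctrl.read_state();print(s['time_s'],s['tcp_pos'],s['wrist_force'],s['moment'],s['gripper_width'])
shot('w6','wrist');shot('s6','scene')
E
```

```text
False 14.825 [ 0.50936467 -0.16387658  0.08072599] [-0.64593133 -0.09895027  0.24448318]
15.4917 [ 0.5092787  -0.16387535  0.08069975] [-1.05305574 -1.00948937  3.417375  ] [-0.00199821  0.12018926  0.23040517] 0.13449965822765816
16.1417 [ 0.51073378 -0.18372953  0.08072594] [0.64897738 1.36089392 4.11505317] [ 0.33726114 -0.00257589 -0.04569767] 0.13153921961897655
```

View pics/w6.png

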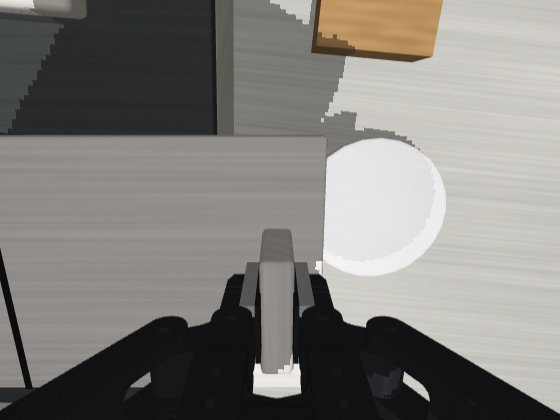

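View pics/s6.png

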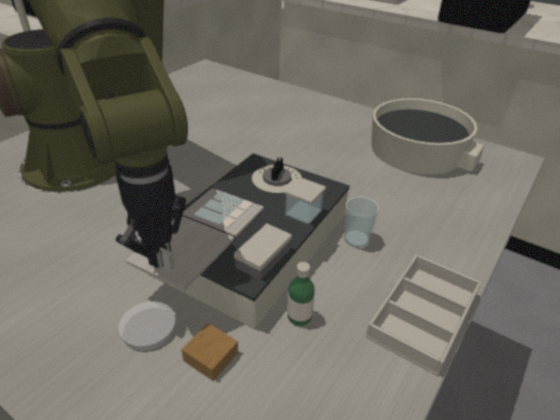

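```bash
python3 - <<'E'
from h import *
from bench import ctrl
x,y=.5092,-.1638;L=.106
ctrl.move_l([x+L*.067,y-L*.998,.0807],feed=.05)
ctrl.wait(.2)
s=ctrl.read_state();print(s['time_s'],s['tcp_pos'],s['wrist_force'],s['moment'],s['gripper_width'])
shot('w7','wrist');shot('s7','scene');t=shot('t7','top')[0]
cv2.imwrite('pics/t7c.png',cv2.convertScaleAbs(cv2.resize(t[165:305,225:425],None,fx=4,fy=4,interpolation=2),alpha=1.8))
t=cv2.imread('pics/s7.png')
cv2.imwrite('pics/s7c.png',cv2.convertScaleAbs(cv2.resize(t[170:320,110:310],None,fx=4,fy=4,interpolation=2),alpha=1.6))
E
```

```text
18.3083 [ 0.51627014 -0.26962958  0.08072992] [-0.92791356  0.09131817 -1.08145922] [ 0.22116774  0.15167242 -0.00976199] 0.12807227335461258
```

View pics/t7c.png

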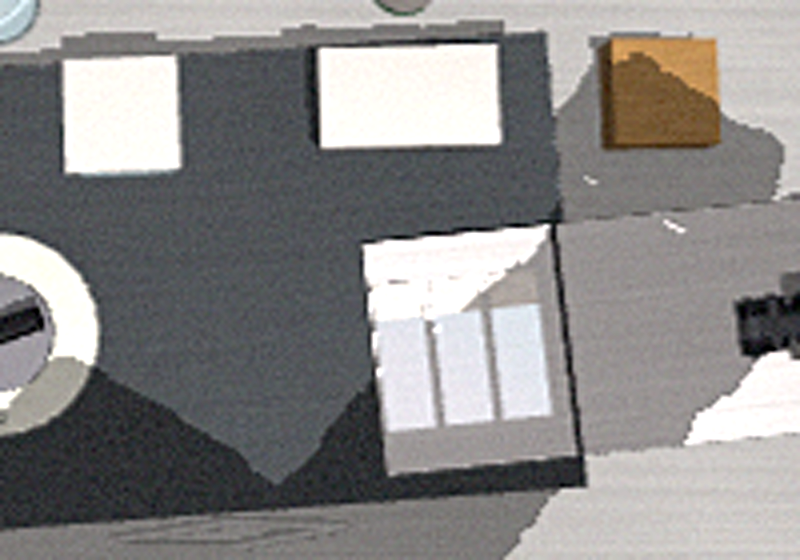

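View pics/s7c.png

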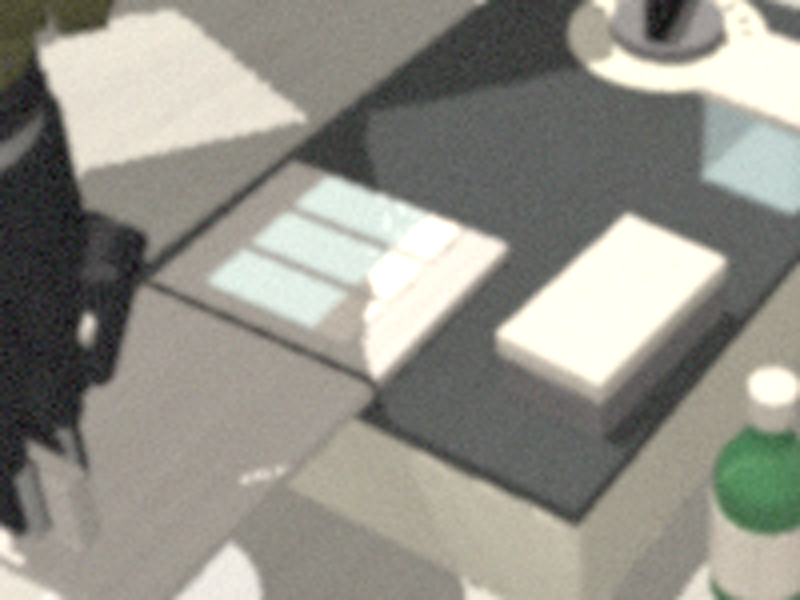

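View pics/w7.png

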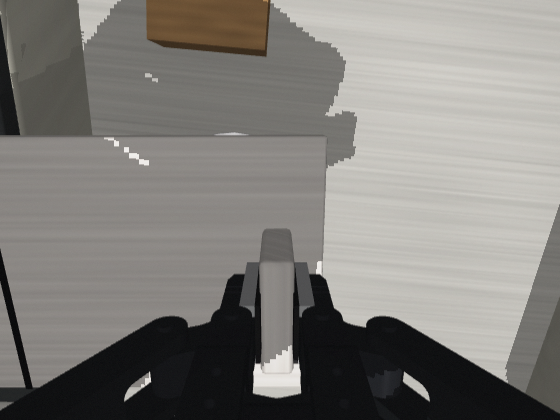

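```bash
cat > fin.py <<'E'
import sys
from m import *
def meas(f):
    p,d,T,k=load(f)
    g=cv2.GaussianBlur(p,(3,3),0).astype(float).mean(2)
    le,_=subedge(g,(361.5,174.5),(364.2,217),r=3)   # warmer end beside the board (dark left / bright right)
    lc=ray(371.2,286.4,.08,T,k)                        # lower right corner
    a=ray(le[2]-20*le[0],le[3]-20*le[1],.08,T,k);b=ray(le[2]+20*le[0],le[3]+20*le[1],.08,T,k)
    # dark line: darkest column per row, rows 226..274
    pts=[]
    for v in range(226,277):
        c=364+ (v-222)*.11; us=np.arange(int(c)-6,int(c)+7); w=np.clip(np.median(g[v,us])-g[v,us]-12,0,None)
        if w.sum()>0: pts.append(((us*w).sum()/w.sum(),v))
    pts=np.array(pts,np.float32);l=cv2.fitLine(pts,cv2.DIST_HUBER,0,.01,.01).ravel()
    M=[l[2]+(v-l[3])/l[1]*l[0] for v in(222,278.5)]
    m0=ray(M[0],222,.088,T,k);m1=ray(M[1],278.5,.088,T,k);mk=(m0+m1)/2
    th=np.radians(3.85);out=np.array([np.sin(th),-np.cos(th)])
    print('edge pts',a[:2],b[:2],'corner',lc[:2],'line',m0[:2],m1[:2])
    for e in(a,b,lc): print('mark beyond end by mm',1000*(mk[:2]-e[:2])@out)
    print('warmer end yaw',np.degrees(np.arctan2((a-lc)[1],(a-lc)[0])),'line yaw',np.degrees(np.arctan2((m0-m1)[1],(m0-m1)[0])))
    P=cloud(d,T,k);
    w=(P[...,0]-0)
    return P
if __name__=='__main__': meas(sys.argv[1])
E
python3 fin.py pics/t7.npz
python3 - <<'E'
from h import *
p,d,T,k=load('pics/s7.npz')
def c(x,y):return 110+x/4,170+y/4
a=ray(*c(580,520),.08,T,k);b=ray(*c(378,412),.08,T,k)
m0=ray(*c(150,282),.088,T,k);m1=ray(*c(374,382),.088,T,k)
print(a,b,m0,m1)
e=(a-b)/np.linalg.norm(a-b);out=np.array([e[1],-e[0],0]);print('yaw',np.degrees(np.arctan2(e[1],e[0])),'mark beyond',1000*((m0+m1)/2-a)@out)
th=np.radians(3.85);out=np.array([np.sin(th),-np.cos(th),0]);print(1000*((m0+m1)/2-(a))@out,1000*((m0+m1)/2-(b))@out)
for f in('s7','t7'):
    p,d,T,k=load(f'pics/{f}.npz');P=cloud(d,T,k)
    m=(P[...,2]<.094)&(P[...,2]>.08)&(d>0)&(P[...,0]<.54)&(P[...,0]>.47)&(P[...,1]<.0)&(P[...,1]>-.25);Q=P[m]
    A=np.c_[Q[:,:2],np.ones(len(Q))];s,*_=np.linalg.lstsq(A,Q[:,2],rcond=None);print(f,len(Q),'plane slope',s, 'z inner/outer',A[0]@s, s@[.5,-.05,1],s@[.5,-.25,1])
E
```

```text
edge pts [ 0.66337564 -0.14517537] [ 0.57839576 -0.15207816] corner [ 0.42845874 -0.16125866] line [ 0.56154855 -0.14496015] [ 0.44530606 -0.15659597]
mark beyond end by mm -5.14962486344909
mark beyond end by mm -6.330887785285391
mark beyond end by mm -5.423210769036447
warmer end yaw 3.9165712535921884 line yaw 5.716239405888386
[ 0.6726488  -0.14727892  0.08      ] [ 0.57286488 -0.14984693  0.08      ] [ 0.44826839 -0.15503647  0.088     ] [ 0.56602445 -0.14375474  0.088     ]
yaw 1.4742198755891027 mark beyond -2.1419242272526686
-9.000689964957125 -4.862947371651914
s7 3482 plane slope [-0.00031627 -0.01342781  0.08598446] z inner/outer 0.0858415827227408 0.08649772026964081 0.08918328161350395
t7 3605 plane slope [ 0.00294899 -0.01419368  0.08406897] z inner/outer 0.0856801440386249 0.08625314463349103 0.08909188078208158
```

```bash
python3 - <<'E'
from h import *
from bench import ctrl
p=ctrl.read_state()['tcp_pos'];L=.0057
ctrl.move_l([p[0]+L*.067,p[1]-L*.998,.0807],feed=.02)
ctrl.wait(.3)
s=ctrl.read_state();print(s['time_s'],s['tcp_pos'],s['wrist_force'],s['moment'],s['gripper_width'])
shot('s8','scene');shot('t8','top')
for f,y0,y1 in(('s0',.04,-.14),('t0',.04,-.14),('s8',-.06,-.24),('t8',-.06,-.24)):
    p,d,T,k=load(f'pics/{f if f!="s0" and f!="t0" else {"s0":"scene0","t0":"top0"}[f]}.npz');P=cloud(d,T,k)
    m=(P[...,2]<.094)&(P[...,2]>.08)&(d>0)&(P[...,0]<.54)&(P[...,0]>.47)&(P[...,1]<y0)&(P[...,1]>y1);Q=P[m]
    A=np.c_[Q[:,:2],np.ones(len(Q))];s,*_=np.linalg.lstsq(A,Q[:,2],rcond=None);print(f,len(Q),s.round(4),s@[.5,y0,1],s@[.5,y1,1])
E
python3 fin.py pics/t8.npz
```

```text
19.1917 [ 0.51667522 -0.27548549  0.08076175] [ 0.44296012 -2.03119197 -2.23665336] [-0.31058016 -0.01799589 -0.02740811] 0.1301505852696567
s0 2410 [-0.0024  0.0062  0.0898] 0.08882410602535595 0.08770746984747965
t0 2933 [-0.0012  0.0072  0.0892] 0.08888233470617303 0.08758597548927344
s8 3071 [-0.0017  0.0075  0.0904] 0.0890622134915598 0.08770376664520367
t8 2935 [0.0018 0.0085 0.0886] 0.08901061272286649 0.0874726947337746
edge pts [ 0.65829855 -0.14538165] [ 0.57343046 -0.15240434] corner [ 0.42845874 -0.16125866] line [ 0.56155011 -0.150727  ] [ 0.4452926  -0.16246771]
mark beyond end by mm 0.7912209030452289
mark beyond end by mm -0.5171810262800252
mark beyond end by mm 0.382550237155745
warmer end yaw 3.9516336071055034 line yaw 5.766684804513302
```

```bash
python3 - <<'E'
import cv2
t=cv2.imread('pics/t8.png')
cv2.imwrite('pics/t8c.png',cv2.convertScaleAbs(cv2.resize(t[165:305,190:390],None,fx=4,fy=4,interpolation=2),alpha=1.8))
E
```

```text
(no output)
```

View pics/t8c.png

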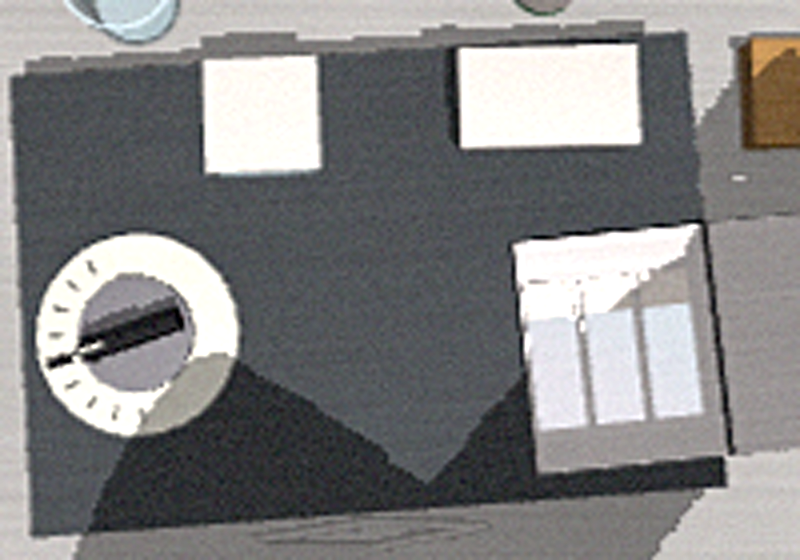

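The dark line is level with the warmer's end, at crop x of about 705–732. The pointer is on the tab at crop (60,360), and the bystanders have not moved. I'm handing in.

```bash
python3 - <<'E'
from bench import ctrl
print(ctrl.hand_in()); s=ctrl.read_state();print(s['time_s'],s['wrist_force'],s['gripper_width'])
E
```

```text
the job is handed in; nothing more can be done
None
the job is handed in; nothing more can be done
```

I turned the dial to the raised tab, then slid the board straight out about 112 mm by its fin. I handed the job in at about 19 s, still holding the board; the system gave no verdict.

**Last checks:**
- **Line:** it was within about 1 mm of the warmer's end in the top camera (readings from -0.5 to +0.8 mm). At the previous stop, a rough reading from the scene camera scattered more (-2 to -9 mm, against about -5.5 mm from the top camera). I relied on the top camera.
- **Level:** the board's slope matched its starting slope to within about 0.002 rad, and its yaw was about 1.8° off the warmer's.
- **Hold:** the jaws were on the fin, opened to 0.13. The wrist was carrying about 2 N, less than the board's weight, so the warmer bears the rest.
- **Dial:** the pointer was on the tab in the wrist camera while gripped, and in the top camera afterwards.
- **Bystanders:** none looked moved in the last top-camera crop. It shows the jar, slide box and forceps, and only part of the beaker, dropper and cover box. The dish was not in it.

**What disagreed:** the fingertips did not stand 25 mm ahead of the TCP as described. My first grasp closed on air above the dial. A light touch on the bar's top showed the shut fingertips about 13 mm behind the TCP, so I set both grasp heights from that.

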